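Clear the case rack, pack the drill-bit cases and close the stop

ROBOT

A 6-joint arm with a two-finger parallel gripper is mounted at the origin on the work surface. World frame = base frame: x ahead of the robot, y to its left, z up, the work surface at z = 0. Lengths are in mm, angles in rad, forces in N, time in s.
With the tool pointing down it reaches from about 350 to 875 mm from the base axis. Payload 4.2 kg.
Tool frame: the origin (TCP) lies midway between the tips of the shut fingers; the grasp point (between the pads) lies 19 mm behind it; z points along the fingers, x is the direction in which the jaws open and shut, and the axes are right-handed (so a half turn about z gives the same grasp; the last joint's range is limited). The gripper opens to 85 mm and grips with 20 to 120 N. Pads are 22 mm wide; open, the fingers measure 114 mm over their backs; the gripper's body (76 mm by 85 mm) begins 54 mm behind the grasp point. The pads swing forward as they close: fully open they stand 13 mm farther back than shut.
Start: joints at [1.543, 0.385, 0.008, 0, -1.194, -0.259], TCP at [176.771, 599.459, 231.312] pointing down, gripper open.
Joint ranges: [-3.14, 3.14], [-1.21, 2.06], [-1.07, 1.41], [-3.16, 2.05], [-2.99, -0.16], [-3.1, 3.1]. Speed limits (rad/s): [2.79, 2.79, 3.14, 3.14, 3.14, 3.14].

INTERFACE

Orientations are given as a unit quaternion [w, x, y, z].
In Python, from workcell import * gives the robot as it stands. The module is installed in compiled form; this text tells all that it offers.
- The arm moves only by the tool arm_command, never from a script. Its argument "motion" is a list of rows, each an object with "translation": the shift along the world's x, y, z in cm, a list of three; "yaw": the turn about the world's z in degrees. A call has 1 to 8 rows; each row shifts and turns the commanded pose from where the row before left it; what a row does not reach is not made up. A row lasts 1/8 s, in which the tool goes at most 62.5 mm and 10.7 degrees, less where a joint would pass 70% of its speed; a pose out of reach is approached as far as the arm can. A call is refused whole if a number of a shift passes 6.25 or a number of a turn 10.7, either way. A call with a gripper value outside its range is refused whole. "claw" is the closure, from 0 (fully open) to 1 (shut), set as the call begins (left out, the last holds). The fingers move at their own pace and stop on an object; the grip force is fixed at half the most. Time passes only in rows, so rows that do not move let the fingers close. It gives the time, the measured TCP pose, the force and the opening at its end, in the units of the state.
- read_state(): the state, without advancing time (a new reading comes with each control period).
- grab_frame(name): name is "side" or "top" or "wrist"; returns the picture (400x640x3 uint8, red, green, blue); there is no depth.
- calibration(name): a dict with "fovy" (degrees; the focal length in pixels is half the picture's height over the tangent of half this angle, whatever the lens; pixels are square), "cx", "cy" (the principal point, pixels), "R" (3x3) and "t" (3): a world point X has camera coordinates R X + t. Camera axes: x right, y down, z forward; pixel columns grow to the right and rows downward; lengths in mm; the calibration is good to about 2 mm. A picture is of the moment at which its call begins: read the wrist's pose just before it. calibration takes no time and is no camera call; for the wrist camera it gives the pose at the moment of the call.
- job_done(): hands the job in, once; it reports no verdict.
The state is a dict: "clock": time; "joint_pos": joint angles; "joint_velocities": joint speeds; "joint_efforts": joint torques, N m; "ee_pos": TCP position; "tcp_rot": TCP orientation; "contact_force": force on the tool from outside, world axes, zero at the start; "torque": the same for the moment, N m; "opening": finger opening in mm.
Only numpy, scipy, OpenCV 4.12 (cv2) and the standard library are available. Lean on these libraries where they do the work, as an engineer would, in place of code of your own. Each camera call takes 0.05 s, during which the arm holds its last target. There are 200 camera calls.

TASK

First clear every bamboo offcut, on the rack and on the bench, into the black scrap bin. Then stand all the grey drill-bit cases upright side by side on the rack's base between its fixed wall and the sliding stop, broad faces towards the wall, and last push the stop up so that the whole row is snug against the wall with no gaps. Leave the other tools on the bench where they are.

Things in the scene. Friction and masses are not known exactly. Their poses are not given: they have to be found in the camera images.
- rack: Plywood case rack fixed to the bench: flat base 110 mm (its x) by 300 mm (its y) and 8 mm thick, open along both long sides, with an upright fixed wall across its +y end (12 mm thick, top 88 mm above the bench, inner face at rack y = +135 mm). Origin: centre of the underside, on the bench; z up.
- stop (a joint): The sliding end stop, an aluminium plate 100 mm wide and 10 mm thick across the rack (top about 90 mm above the bench) on the rack base. Joint value in m: 0 is farthest from the fixed wall (200 mm between stop face and wall) and it grows as the stop slides along rack +y towards the wall (gap = 0.200 - value; range 0 to 0.19). It slides with about 2 N of friction and stays where it is left.
- stop_face (a point): Point on the middle of the stop's face that looks at the wall, 49 mm above the bench; axes parallel to the rack's.
- stop_handle (a point): Top centre of the stop's black handle block, 76 mm above the bench, on the side of the stop away from the wall: 40 mm (rack x) by 24 mm (rack y), standing 62 mm tall on the stop's foot. Its centre is 60 mm behind the stop face (rack -y); it can be pushed on its back or gripped from above.
- bin: Black open scrap bin fixed on the bench, 160 mm (x) by 200 mm (y), 80 mm tall, walls and floor 5 mm. Origin: centre of the underside.
- case1: Grey hard-plastic drill-bit case with a black seam and latch, standing upright on the bench: 62 mm wide (x), 26 mm thick (y), 110 mm tall (z), about 160 g. Origin: centre of its underside. Three 26 mm and two 34 mm cases exist; three to five of the five are present.
- case2: Grey hard-plastic drill-bit case with a black seam and latch, standing upright on the bench: 62 mm wide (x), 26 mm thick (y), 110 mm tall (z), about 160 g. Origin: centre of its underside. Three 26 mm and two 34 mm cases exist; three to five of the five are present.
- case3: Grey hard-plastic drill-bit case with a black seam and latch, standing upright on the bench: 62 mm wide (x), 34 mm thick (y), 110 mm tall (z), about 200 g. Origin: centre of its underside. Three 26 mm and two 34 mm cases exist; three to five of the five are present.
- case4: Grey hard-plastic drill-bit case with a black seam and latch, standing upright on the bench: 62 mm wide (x), 34 mm thick (y), 110 mm tall (z), about 200 g. Origin: centre of its underside. Three 26 mm and two 34 mm cases exist; three to five of the five are present.
- case5: Grey hard-plastic drill-bit case with a black seam and latch, standing upright on the bench: 62 mm wide (x), 26 mm thick (y), 110 mm tall (z), about 160 g. Origin: centre of its underside. Three 26 mm and two 34 mm cases exist; three to five of the five are present.
- offcut1: Bamboo offcut block, 64 mm long (x), 32 mm wide (y), 26 mm high (z), about 35 g, lying on the rack base where the cases belong. Origin: centre of its underside. Two or three of the three offcuts are present.
- offcut2: Bamboo offcut block, 64 mm long (x), 32 mm wide (y), 26 mm high (z), about 35 g, lying on the rack base where the cases belong. Origin: centre of its underside. Two or three of the three offcuts are present.
- offcut3: Bamboo offcut block, 64 mm long (x), 32 mm wide (y), 26 mm high (z), about 35 g, lying on the bench. Origin: centre of its underside. Two or three of the three offcuts are present.
- deburrer: Black-handled deburring tool lying on the bench, 130 mm long (x), 16 mm thick. Bystander, to be left alone. Origin: centre of its underside.
- square: Steel try square lying flat, 160 by 100 mm, 14 mm thick. Bystander, to be left alone. Origin: centre of its underside.
- dispenser: Clear screw dispenser with a push button on top, 74 mm square, 97 mm tall. Bystander, to be left alone. Origin: centre of its underside.
- cup: Wooden pencil cup, 72 mm across, 95 mm tall, pencils to 160 mm. Bystander, to be left alone. Origin: centre of its underside.
- tape: Black tape measure standing on edge, 70 by 36 mm, 65 mm tall. Bystander, to be left alone. Origin: centre of its underside.

How it is judged:
By the outcome, as a careful person would: the job done as asked, in the order asked, and still so for the second after the job is handed in, with the robot touching nothing.
Of case1, case2, case3, case4, case5 only 3 to 5 are there at a start; the rules pass over those that are not, and their reading is None.
Of offcut1, offcut2, offcut3 only 2 to 3 are there at a start; the rules pass over those that are not, and their reading is None.
At some moment in a run one of offcut1, offcut2, offcut3 may be knocked a few centimetres aside while the robot is not near it.
Once in a run the grip may slacken for a moment while it holds something.
It also fails if it takes over 210 s, if anything falls off the work surface, if the arm or the gripper's body presses on something with over 40 N, if the wrist force passes 120 N, or if a joint passes its speed limit or range.

## Working session

There is one attempt and no reset: what is moved stays moved. The work goes in short steps, Python scripts to look and compute and a tool call to move; the robot and the scene stay as the last step left them, time stands still between calls to the robot, and variables do not carry over. Pictures are saved under pics/ and viewed, about 12 in all and at most 16, crops included, and the job is handed in when it is done.

Besides the shell and the picture viewer there is one more tool, called after "Call:" in YAML: its name, and indented under it one key for each argument. arm_command: Moves the arm, as the interface text tells. Its arguments: {"type":"object","properties":{"motion":{"type":"array"},"claw":{"type":"number"}},"required":["motion"]}

```bash
mkdir -p pics; cat > h.py <<'E'
from workcell import *
import numpy as np, cv2
def snap(n,f):
    im=grab_frame(n); cv2.imwrite('pics/'+f,im[:,:,::-1]); return im
def ray(c,u,v):
    f=200/np.tan(np.radians(c['fovy'])/2); R=np.array(c['R']);t=np.array(c['t'])
    return -R.T@t, R.T@np.array([(u-c['cx'])/f,(v-c['cy'])/f,1])
def onz(c,u,v,z):
    o,d=ray(c,u,v); return o+d*(z-o[2])/d[2]
def proj(c,X):
    f=200/np.tan(np.radians(c['fovy'])/2); p=np.array(c['R'])@np.array(X,float)+np.array(c['t'])
    return p[0]/p[2]*f+c['cx'],p[1]/p[2]*f+c['cy']
E
python3 - <<'E'
from h import *
np.set_printoptions(precision=3,suppress=True)
for n in('top','side','wrist'):
    c=calibration(n);print(n,c['fovy'],c['cx'],c['cy'],-np.array(c['R']).T@c['t'],np.array(c['R'])[2])
    snap(n,n+'0.png')
print(read_state())
E
```

```text
top 55.240729109626635 316.3418996408743 194.78145904267402 [ 460.77    34.66  1041.884] [ 0.033 -0.002 -0.999]
side 48.7643301793124 330.17364731647336 194.88465497134158 [ 310.107 -845.97   591.784] [ 0.206  0.841 -0.5  ]
wrist 67.97659676827735 319.97218790318635 205.54353636163282 [254.666 575.78  373.019] [-0.303  0.087 -0.949]
{'clock': 0.15, 'joint_pos': array([ 1.543,  0.385,  0.007, -0.   , -1.194, -0.259]), 'joint_velocities': array([ 0.001, -0.002,  0.006,  0.002,  0.003, -0.   ]), 'joint_efforts': array([ -0.   , -39.268,  18.858,   4.189,  -0.003,  -0.   ]), 'ee_pos': array([176.642, 599.051, 230.447]), 'tcp_rot': array([-0.001, -0.599,  0.801, -0.001]), 'contact_force': array([ 0.731, -0.474, -0.662]), 'torque': array([-0.013,  0.041,  0.003]), 'opening': 85.5560500633367}
```

View pics/top0.png

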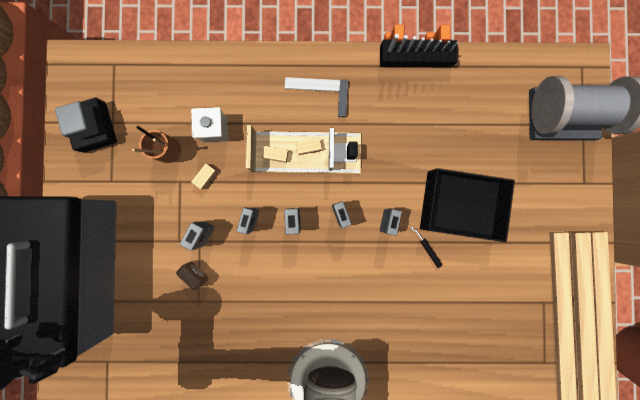

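View pics/side0.png

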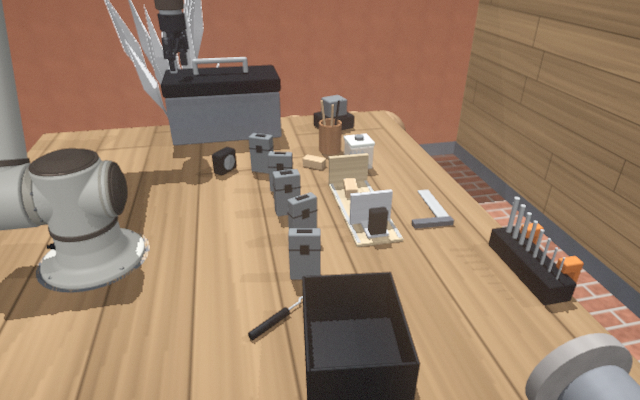

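```bash
python3 - <<'E'
from h import *
im=cv2.imread('pics/top0.png')
cv2.imwrite('pics/topc.png',cv2.resize(im[120:290,170:370],None,fx=4,fy=3.5,interpolation=cv2.INTER_CUBIC)[:600] if 0 else cv2.resize(im[125:290,165:420],None,fx=3.1,fy=3.1,interpolation=cv2.INTER_CUBIC))
c=calibration('top')
hsv=cv2.cvtColor(im,cv2.COLOR_BGR2HSV)
for p in [(276,154),(310,147),(205,176),(285,138),(292,213),(392,222),(246,213),(300,230)]: print(p,hsv[p[1],p[0]])
for p in [(177,600,231),(0,0,0)]: print(proj(c,p))
E
```

```text
(276, 154) [ 21  79 248]
(310, 147) [ 20  89 247]
(205, 176) [ 21  82 248]
(285, 138) [ 25  57 248]
(292, 213) [105   6 173]
(392, 222) [110  22  35]
(246, 213) [102   7 178]
(300, 230) [13 99 88]
(np.float64(45.02392145396118), np.float64(341.68113392796))
(np.float64(327.79356520428007), np.float64(379.0472848695234))
```

View pics/topc.png

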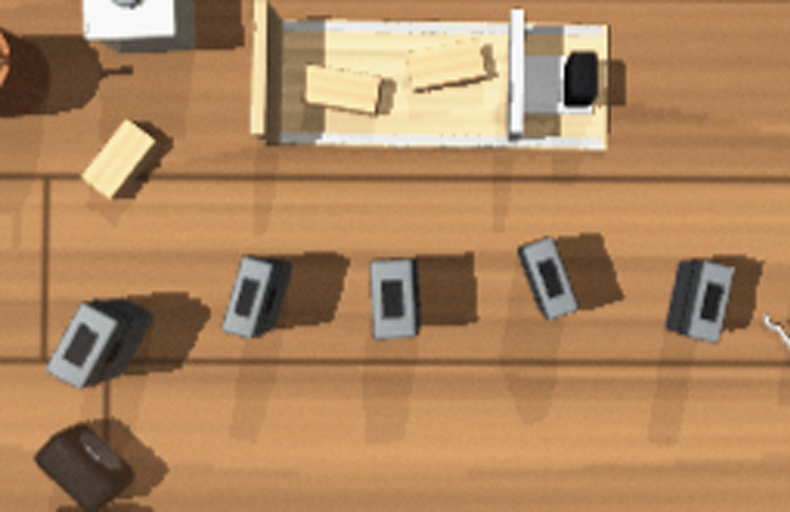

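```bash
python3 - <<'E'
from h import *
np.set_printoptions(precision=1,suppress=True)
im=cv2.imread('pics/top0.png');c=calibration('top')
hsv=cv2.cvtColor(im,cv2.COLOR_BGR2HSV);H,S,V=cv2.split(hsv)
def rects(m,box,z,amin):
    x0,y0,x1,y1=box; s=np.zeros_like(m);s[y0:y1,x0:x1]=m[y0:y1,x0:x1]
    s=cv2.resize(s,None,fx=4,fy=4,interpolation=cv2.INTER_CUBIC);s=((s>127)*255).astype(np.uint8)
    for k in cv2.findContours(s,cv2.RETR_EXTERNAL,cv2.CHAIN_APPROX_NONE)[0]:
        if cv2.contourArea(k)<amin*16: continue
        b=(cv2.boxPoints(cv2.minAreaRect(k))+.5)/4-.5
        P=np.array([onz(c,u,v,z)[:2] for u,v in b]);e1=P[1]-P[0];e2=P[2]-P[1]
        if np.hypot(*e1)<np.hypot(*e2): e1,e2=e2,e1
        print('px',b.mean(0),'ctr',P.mean(0),'L,W',np.hypot(*e1),np.hypot(*e2),'long-axis deg',np.degrees(np.arctan2(e1[1],e1[0]))%180)
print('cases');rects(((S<40)&(V>125)&(V<225)).astype(np.uint8)*255,(175,195,410,255),110,60)
print('off bench');rects(((S<125)&(V>215)).astype(np.uint8)*255,(185,160,222,192),26,60)
print('off rack');rects(((S>68)&(H<24)&(V>200)).astype(np.uint8)*255,(256,138,328,166),34,60)
cr=lambda p,z:onz(c,165+p[0]/3.1,125+p[1]/3.1,z)[:2]
for n,p,z in [('wall in top',(268,0),88),('wall in bot',(266,137),88),('wall out bot',(251,133),88),('stop L top',(511,10),90),('stop L bot',(510,138),90),('stop R bot',(523,138),90),('stop R top',(524,10),90),('base TR',(609,25),8),('base BR',(606,150),8),('handle TL',(567,52),76),('handle BR',(597,106),76),('bin',(0,0),80)]: print(n,cr(p,z))
for p in [(428,170),(514,179),(507,242),(421,232)]: print('bin',onz(c,*p,80)[:2])
E
```

```text
cases
px [190.6 236.3] ctr [389.1 338.2] L,W 61.16726493146905 33.4171677133147 long-axis deg 151.646281159071
px [393.9 221.9] ctr [ 426.1 -156. ] L,W 61.3156916072391 25.149882381960197 long-axis deg 167.36686587231247
px [291. 221.] ctr [427.3  94.6] L,W 61.56356582376786 33.06626804639136 long-axis deg 3.5346721482982275
px [244.1 220.6] ctr [427.7 208.7] L,W 61.18486929855087 25.185452584033523 long-axis deg 164.1994320818867
px [342.  214.3] ctr [444.  -29.5] L,W 61.407654304437266 24.769797396008286 long-axis deg 20.7052305244099
off bench
px [202.3 175.7] ctr [543.4 336.7] L,W 65.73188315710117 33.188666799600085 long-axis deg 143.14658443794326
off rack
px [275.1 152.9] ctr [604.3 142.7] L,W 66.10936146576856 34.39648463024777 long-axis deg 80.7722963657509
px [298.5 151.5] ctr [608.3  80.8] L,W 153.08281121355364 73.78109041326678 long-axis deg 90.27733756430473
wall in top [666.6 196.9]
wall in bot [555.3 197.4]
wall out bot [558.5 209.5]
stop L top [659.    0.1]
stop L bot [555.2   0.5]
stop R bot [555.3 -10. ]
stop R top [659.  -10.5]
base TR [663.2 -89. ]
base BR [553.2 -86.4]
handle TL [627.5 -46.5]
handle BR [583.2 -71.1]
bin [667.2 417. ]
bin [ 556.1 -248.5]
bin [ 534.4 -465.5]
bin [ 375.9 -445.9]
bin [ 400.  -230.1]
```

Call:
arm_command:
  motion:
    - {"translation": [4.58, -3.28, 0], "yaw": -2.56}
    - {"translation": [4.58, -3.28, 0], "yaw": -2.56}
    - {"translation": [4.58, -3.28, 0], "yaw": -2.56}
    - {"translation": [4.58, -3.28, 0], "yaw": -2.56}
    - {"translation": [4.58, -3.28, 0], "yaw": -2.56}
    - {"translation": [4.58, -3.28, 0], "yaw": -2.56}
    - {"translation": [4.58, -3.28, 0], "yaw": -2.56}
    - {"translation": [4.58, -3.28, 0], "yaw": -2.56}
  claw: 0.3

```text
clock: 1.15
ee_pos: [544.4, 335.8, 231.0]
tcp_rot: [-0.0, -0.446, 0.895, -0.0]
contact_force: [-0.2, 0.9, 0.5]
opening: 59.7
```

Call:
arm_command:
  motion:
    - {"translation": [0, 0, -4]}
    - {"translation": [0, 0, -3]}
    - {"translation": [0, 0, 0]}

```text
invalid input at $.motion[0]: expected keys translation, yaw
```

```bash
cat >> h.py <<'E'
def st():
    s=read_state();q=s['tcp_rot'];w,x,y,z=q
    a=np.degrees(np.arctan2(2*(x*y+w*z),1-2*(y*y+z*z)))%180
    print('t%.1f'%s['clock'],'tcp',s['ee_pos'],'jawdeg %.1f'%a,'open %.1f'%s['opening'],'F',s['contact_force'],'j6 %.2f'%s['joint_pos'][5])
np.set_printoptions(precision=1,suppress=True)
E
python3 - <<'E'
from h import *
st();c=calibration('wrist');im=snap('wrist','w1.png')
hsv=cv2.cvtColor(im,cv2.COLOR_RGB2HSV)
print(proj(c,(543.4,336.7,26)))
p=[int(v) for v in proj(c,(543.4,336.7,26))];print(hsv[p[1],p[0]])
E
```

```text
t1.1 tcp [544.4 335.8 231. ] jawdeg 53.0 open 59.7 F [-0.2  0.9  0.5] j6 0.12
(np.float64(319.3469813269453), np.float64(179.87809601075475))
[ 27  43 255]
```

View pics/w1.png

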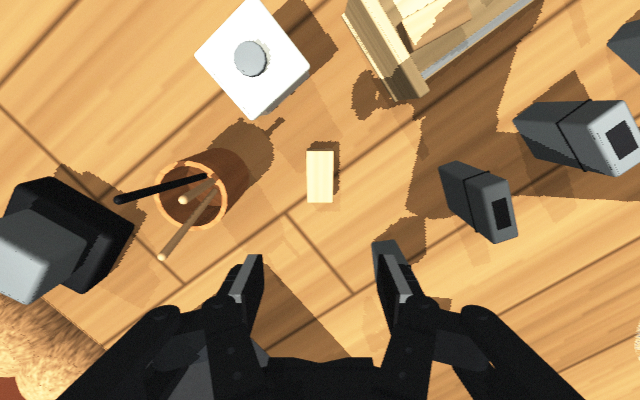

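Call:
arm_command:
  motion:
    - {"translation": [0, 0, -6], "yaw": 0}
    - {"translation": [0, 0, -6], "yaw": 0}
    - {"translation": [0, 0, -5.5], "yaw": 0}
    - {"translation": [0, 0.1, -3.2], "yaw": 0}
    - {"translation": [0, 0, -2], "yaw": 0}
    - {"translation": [0, 0, 0], "yaw": 0}

```text
clock: 1.95
ee_pos: [542.0, 337.0, 2.1]
tcp_rot: [-0.002, -0.447, 0.895, -0.001]
contact_force: [0.4, 0.1, 0.4]
opening: 59.6
```

Call:
arm_command:
  motion:
    - {"translation": [0, 0, 0], "yaw": 0}
    - {"translation": [0, 0, 0], "yaw": 0}
    - {"translation": [0, 0, 0], "yaw": 0}
    - {"translation": [0, 0, 0], "yaw": 0}
  claw: 1

```text
clock: 2.45
ee_pos: [543.9, 338.8, 6.0]
tcp_rot: [0.001, -0.447, 0.895, 0.0]
contact_force: [-0.2, 0.1, 5.8]
opening: 30.7
```

```bash
python3 -c "
from h import *
st()"
```

```text
t2.5 tcp [543.9 338.8   6. ] jawdeg 53.1 open 30.7 F [-0.2  0.1  5.8] j6 0.12
```

Call:
arm_command:
  motion:
    - {"translation": [0, 0, 5], "yaw": 0}
    - {"translation": [0, 0, 6], "yaw": 0}
    - {"translation": [0, 0, 6], "yaw": 0}
    - {"translation": [-0.67, -5.9, 0], "yaw": 3.9}
    - {"translation": [-0.67, -5.9, 0], "yaw": 3.9}
    - {"translation": [-0.67, -5.9, 0], "yaw": 3.9}
    - {"translation": [-0.67, -5.9, 0], "yaw": 3.9}
    - {"translation": [-0.67, -5.9, 0], "yaw": 3.9}

```text
clock: 3.45
ee_pos: [508.8, 41.2, 174.3]
tcp_rot: [0.0, -0.593, 0.805, 0.0]
contact_force: [1.1, -0.4, 0.3]
opening: 30.7
```

Call:
arm_command:
  motion:
    - {"translation": [-0.67, -5.9, 0], "yaw": 3.9}
    - {"translation": [-0.67, -5.9, 0], "yaw": 3.9}
    - {"translation": [-0.67, -5.9, 0], "yaw": 3.9}
    - {"translation": [-0.67, -5.9, 0], "yaw": 0}
    - {"translation": [-0.67, -5.9, 0], "yaw": 0}
    - {"translation": [-0.67, -5.9, 0], "yaw": 0}
    - {"translation": [0, 0, -4], "yaw": 0}
    - {"translation": [0, 0, 0], "yaw": 0}

```text
clock: 4.45
ee_pos: [466.5, -310.6, 131.2]
tcp_rot: [-0.002, -0.67, 0.742, 0.004]
contact_force: [0.3, -0.1, 0.1]
opening: 30.9
```

```bash
python3 - <<'E'
from h import *
st();im=snap('top','top1.png');cv2.imwrite('pics/t1c.png',cv2.resize(im[120:290,170:530,::-1],None,fx=2.2,fy=2.2))
E
```

```text
t4.5 tcp [ 466.5 -310.6  131.2] jawdeg 84.1 open 30.9 F [ 0.3 -0.1  0.1] j6 1.77
```

View pics/t1c.png

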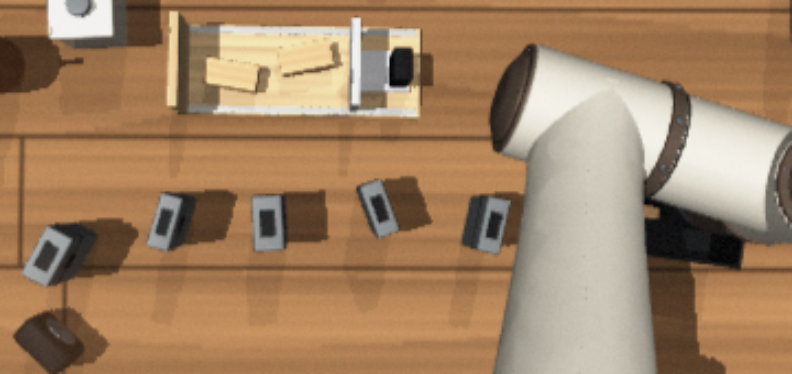

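Call:
arm_command:
  motion:
    - {"translation": [0, 0, -5], "yaw": 0}
    - {"translation": [0, 0, -2], "yaw": 0}
    - {"translation": [0, 0, 0], "yaw": 0}

```text
clock: 4.88
ee_pos: [469.7, -310.1, 64.5]
tcp_rot: [-0.0, -0.672, 0.741, 0.0]
contact_force: [0.0, 0.2, 0.2]
opening: 31.0
```

Call:
arm_command:
  motion:
    - {"translation": [0, 0, 0], "yaw": 0}
    - {"translation": [0, 0, 0], "yaw": 0}
    - {"translation": [0, 0, 6], "yaw": 0}
    - {"translation": [0, 0, 6], "yaw": 0}
  claw: 0.3

```text
clock: 5.38
ee_pos: [469.4, -311.0, 186.6]
tcp_rot: [-0.0, -0.671, 0.741, -0.0]
contact_force: [1.7, -0.4, -0.0]
opening: 59.7
```

Call:
arm_command:
  motion:
    - {"translation": [1.38, 4.53, 0], "yaw": -9.33}
    - {"translation": [1.38, 4.53, 0], "yaw": -9.33}
    - {"translation": [1.38, 4.53, 0], "yaw": -9.33}
    - {"translation": [1.38, 4.53, 0], "yaw": -9.33}
    - {"translation": [1.38, 4.53, 0], "yaw": -9.33}
    - {"translation": [1.38, 4.53, 0], "yaw": -9.33}
    - {"translation": [1.38, 4.53, 0], "yaw": -9.33}
    - {"translation": [1.38, 4.53, 0], "yaw": -9.33}

```text
clock: 6.38
ee_pos: [580.4, 53.1, 185.8]
tcp_rot: [0.001, -0.082, 0.997, 0.0]
contact_force: [0.0, -0.4, 0.5]
opening: 59.8
```

Call:
arm_command:
  motion:
    - {"translation": [1.38, 4.53, 0], "yaw": -9.33}
    - {"translation": [1.38, 4.53, 0], "yaw": -9.33}
    - {"translation": [0, 0, 0], "yaw": 0}

```text
clock: 6.75
ee_pos: [608.3, 145.1, 185.1]
tcp_rot: [0.001, 0.077, 0.997, 0.001]
contact_force: [-0.6, 0.5, -0.3]
opening: 59.9
```

```bash
python3 - <<'E'
from h import *
st();c=calibration('wrist');snap('wrist','w2.png')
print([proj(c,p) for p in [(604.3,142.7,34),(623,51,34)]])
E
```

```text
t6.8 tcp [608.3 145.1 185.1] jawdeg 171.2 open 59.9 F [-0.6  0.5 -0.3] j6 -0.65
[(np.float64(324.13618641433044), np.float64(187.96110698424985)), (np.float64(289.5824487440677), np.float64(96.6091198579636))]
```

View pics/w2.png

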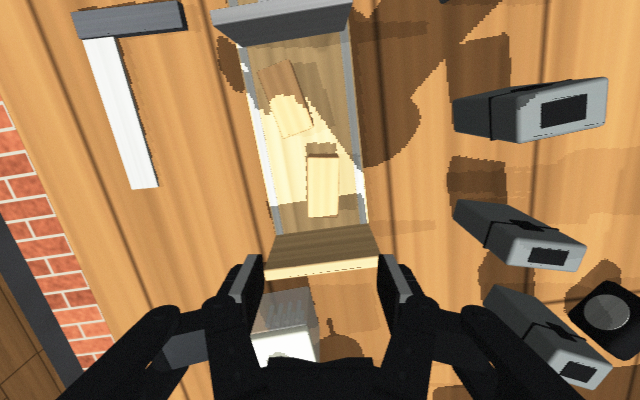

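Call:
arm_command:
  motion:
    - {"translation": [-0.3, -0.3, -6], "yaw": 0}
    - {"translation": [0, 0, -5.5], "yaw": 0}
    - {"translation": [0, 0, -3.5], "yaw": 0}
    - {"translation": [0, 0, -2.2], "yaw": 0}
    - {"translation": [0, 0, 0], "yaw": 0}

```text
clock: 7.42
ee_pos: [603.2, 137.4, 11.2]
tcp_rot: [-0.002, 0.079, 0.997, -0.001]
contact_force: [0.6, -0.6, 0.3]
opening: 59.7
```

Call:
arm_command:
  motion:
    - {"translation": [0, 0, 0], "yaw": 0}
    - {"translation": [0, 0, 0], "yaw": 0}
    - {"translation": [0, 0, 0], "yaw": 0}
    - {"translation": [0, 0, 0], "yaw": 0}
  claw: 1

```text
clock: 7.92
ee_pos: [605.8, 139.4, 14.5]
tcp_rot: [0.002, 0.078, 0.997, 0.001]
contact_force: [-0.9, 0.3, 6.8]
opening: 30.8
```

Call:
arm_command:
  motion:
    - {"translation": [0, 0, 5], "yaw": 0}
    - {"translation": [0, 0, 6], "yaw": 0}
    - {"translation": [0, 0, 6], "yaw": 0}
    - {"translation": [-1.42, -5.2, 0], "yaw": 9.3}
    - {"translation": [-1.42, -5.2, 0], "yaw": 9.3}
    - {"translation": [-1.42, -5.2, 0], "yaw": 9.3}
    - {"translation": [-1.42, -5.2, 0], "yaw": 9.3}
    - {"translation": [-1.42, -5.2, 0], "yaw": 9.3}

```text
clock: 8.93
ee_pos: [532.6, -122.3, 182.7]
tcp_rot: [0.0, -0.324, 0.946, 0.0]
contact_force: [0.2, -0.1, -0.5]
opening: 30.4
```

Call:
arm_command:
  motion:
    - {"translation": [-1.42, -5.2, 0], "yaw": 9.3}
    - {"translation": [-1.42, -5.2, 0], "yaw": 9.3}
    - {"translation": [-1.42, -5.2, 0], "yaw": 9.3}
    - {"translation": [-1.42, -5.2, 0], "yaw": 9.3}
    - {"translation": [-1.42, -5.2, 0], "yaw": 9.3}
    - {"translation": [0, 0, -6], "yaw": 0}
    - {"translation": [0, 0, -4], "yaw": 0}
    - {"translation": [0, 0, 0], "yaw": 0}

```text
clock: 9.93
ee_pos: [460.0, -379.9, 79.3]
tcp_rot: [-0.001, -0.669, 0.744, 0.004]
contact_force: [-0.4, -0.5, 0.6]
opening: 30.7
```

```bash
python3 - <<'E'
from h import *
st();im=snap('top','top2.png')
c=calibration('top')
cw=None
im=im[:,:,::-1]
cv2.imwrite('pics/t2c.png',cv2.resize(im[125:185,245:375],None,fx=6,fy=6,interpolation=cv2.INTER_CUBIC))
E
```

```text
t9.9 tcp [ 460.  -379.9   79.3] jawdeg 83.9 open 30.7 F [-0.4 -0.5  0.6] j6 1.88
```

View pics/t2c.png

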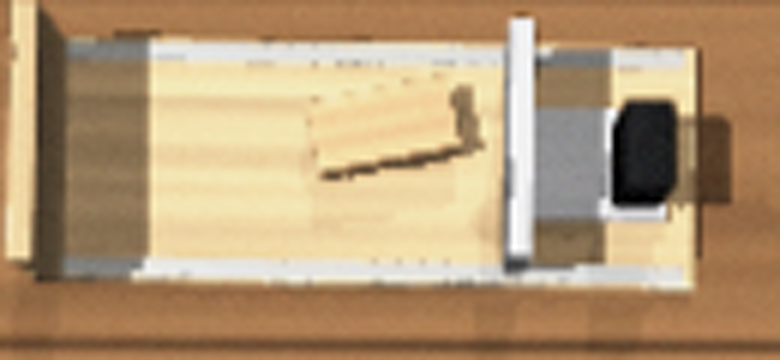

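Call:
arm_command:
  motion:
    - {"translation": [0, 0, -1], "yaw": 0}
    - {"translation": [0, 0, 0], "yaw": 0}
    - {"translation": [0, 0, 0], "yaw": 0}
    - {"translation": [0, 0, 6], "yaw": 0}
    - {"translation": [0, 0, 5], "yaw": 0}
    - {"translation": [1.79, 4.91, 0], "yaw": -8.08}
    - {"translation": [1.79, 4.91, 0], "yaw": -8.08}
    - {"translation": [1.79, 4.91, 0], "yaw": -8.08}
  claw: 0.3

```text
clock: 10.98
ee_pos: [516.7, -232.3, 183.4]
tcp_rot: [0.001, -0.496, 0.868, -0.001]
contact_force: [0.3, -0.4, -0.1]
opening: 59.8
```

Call:
arm_command:
  motion:
    - {"translation": [1.79, 4.91, 0], "yaw": -8.08}
    - {"translation": [1.79, 4.91, 0], "yaw": -8.08}
    - {"translation": [1.79, 4.91, 0], "yaw": -8.08}
    - {"translation": [1.79, 4.91, 0], "yaw": -8.08}
    - {"translation": [1.79, 4.91, 0], "yaw": -8.08}
    - {"translation": [1.79, 4.91, 0], "yaw": -8.08}
    - {"translation": [0, 0, 0], "yaw": 0}
    - {"translation": [0, 0, 0], "yaw": 0}

```text
clock: 11.98
ee_pos: [623.3, 60.9, 182.6]
tcp_rot: [-0.0, -0.099, 0.995, -0.0]
contact_force: [-0.0, -0.6, -0.5]
opening: 60.0
```

```bash
python3 - <<'E'
from h import *
st();c=calibration('wrist');snap('wrist','w3.png')
print([proj(c,p) for p in [(623,51,34),(618.8,50+23,34)]])
E
```

```text
t12.0 tcp [623.3  60.9 182.6] jawdeg 11.3 open 60.0 F [-0.  -0.6 -0.5] j6 -0.16
[(np.float64(322.30572158064615), np.float64(182.42993519658177)), (np.float64(322.0520769449336), np.float64(203.5622509906265))]
```

View pics/w3.png

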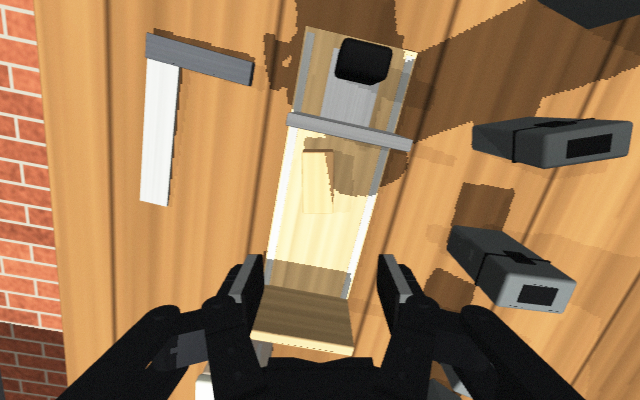

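Call:
arm_command:
  motion:
    - {"translation": [0, 0.1, -6], "yaw": 0}
    - {"translation": [0, 0, -5], "yaw": 0}
    - {"translation": [0, 0, -3.3], "yaw": 0}
    - {"translation": [0, 0, -2.2], "yaw": 0}
    - {"translation": [0, 0, 0], "yaw": 0}

```text
clock: 12.65
ee_pos: [622.1, 60.1, 15.9]
tcp_rot: [-0.002, -0.097, 0.995, -0.0]
contact_force: [0.3, -1.4, -0.1]
opening: 59.7
```

Call:
arm_command:
  motion:
    - {"translation": [0, 0, 0], "yaw": 0}
    - {"translation": [0, 0, 0], "yaw": 0}
    - {"translation": [0, 0, 0], "yaw": 0}
    - {"translation": [0, 0, 0], "yaw": 0}
  claw: 1

```text
clock: 13.15
ee_pos: [624.8, 62.1, 19.4]
tcp_rot: [0.002, -0.098, 0.995, 0.0]
contact_force: [-0.5, -0.5, 6.2]
opening: 30.4
```

Call:
arm_command:
  motion:
    - {"translation": [0, 0, 5], "yaw": 0}
    - {"translation": [0, 0, 6], "yaw": 0}
    - {"translation": [0, 0, 6], "yaw": 0}
    - {"translation": [-1.97, -5.1, 0], "yaw": 9.1}
    - {"translation": [-1.97, -5.1, 0], "yaw": 9.1}
    - {"translation": [-1.97, -5.1, 0], "yaw": 9.1}
    - {"translation": [-1.97, -5.1, 0], "yaw": 9.1}
    - {"translation": [-1.97, -5.1, 0], "yaw": 9.1}

```text
clock: 14.15
ee_pos: [524.1, -194.3, 187.6]
tcp_rot: [0.0, -0.478, 0.878, -0.0]
contact_force: [0.3, -0.6, -0.2]
opening: 30.2
```

Call:
arm_command:
  motion:
    - {"translation": [-1.97, -5.1, 0], "yaw": 9.1}
    - {"translation": [-1.97, -5.1, 0], "yaw": 9.1}
    - {"translation": [-1.97, -5.1, 0], "yaw": 9.1}
    - {"translation": [0, 0, -6], "yaw": 0}
    - {"translation": [0, 0, -5], "yaw": 0}
    - {"translation": [0, 0, 0], "yaw": 0}

```text
clock: 14.9
ee_pos: [462.8, -344.9, 73.7]
tcp_rot: [-0.002, -0.669, 0.743, 0.004]
contact_force: [0.5, 0.2, -0.5]
opening: 30.4
```

Call:
arm_command:
  motion:
    - {"translation": [0, 0, 0], "yaw": 0}
    - {"translation": [0, 0, 0], "yaw": 0}
    - {"translation": [0, 0, 0], "yaw": 0}
    - {"translation": [0, 0, 6], "yaw": 0}
    - {"translation": [0, 0, 6], "yaw": 0}
    - {"translation": [-1, 2, 4], "yaw": 0}
    - {"translation": [0, 0, 0], "yaw": 0}
  claw: 0

```text
clock: 15.78
ee_pos: [457.4, -326.1, 242.8]
tcp_rot: [0.002, -0.67, 0.742, -0.005]
contact_force: [-0.0, 0.2, -0.4]
opening: 85.6
```

```bash
python3 - <<'E'
from h import *
st();c=calibration('wrist');im=snap('wrist','w4.png')
E
```

```text
t15.8 tcp [ 457.4 -326.1  242.8] jawdeg 84.1 open 85.6 F [-0.   0.2 -0.4] j6 1.80
```

View pics/w4.png

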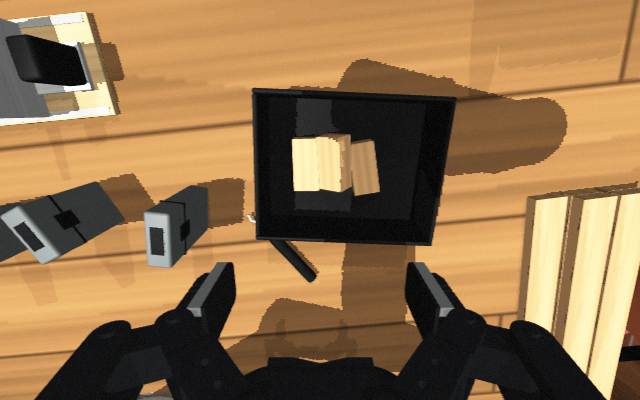

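Call:
arm_command:
  motion:
    - {"translation": [-0.3, 1.7, 0], "yaw": -9.67}
    - {"translation": [-0.3, 1.7, 0], "yaw": -9.67}
    - {"translation": [-0.3, 1.7, 0], "yaw": -9.67}
    - {"translation": [-0.3, 1.7, 0], "yaw": -9.67}
    - {"translation": [-0.3, 1.7, 0], "yaw": -9.67}
    - {"translation": [-0.3, 1.7, 0], "yaw": -9.67}
    - {"translation": [-0.3, 1.7, 0], "yaw": -9.67}
    - {"translation": [-0.3, 1.7, 0], "yaw": -9.67}

```text
clock: 16.82
ee_pos: [431.2, -189.5, 236.0]
tcp_rot: [-0.001, -0.056, 0.998, 0.0]
contact_force: [0.2, 0.2, 0.2]
opening: 85.4
```

Call:
arm_command:
  motion:
    - {"translation": [-0.3, 1.7, 0], "yaw": -9.67}
    - {"translation": [-0.3, 1.7, 0], "yaw": -9.67}
    - {"translation": [0, 0, 0], "yaw": 0}
    - {"translation": [0, 0, 0], "yaw": 0}

```text
clock: 17.32
ee_pos: [425.9, -156.3, 236.7]
tcp_rot: [-0.001, 0.109, 0.994, -0.0]
contact_force: [0.4, -0.1, 0.8]
opening: 85.5
```

```bash
cat >> h.py <<'E'
def chk(X,name='wrist',vmin=125,f=None,z=110):
    """print top-face rectangles (grey, at height z) near X seen by a camera"""
    c=calibration(name);im=grab_frame(name)
    if f: cv2.imwrite('pics/'+f,im[:,:,::-1])
    H,S,V=cv2.split(cv2.cvtColor(im,cv2.COLOR_RGB2HSV))
    m=((S<45)&(V>vmin)).astype(np.uint8)*255
    for k in cv2.findContours(m,cv2.RETR_EXTERNAL,cv2.CHAIN_APPROX_NONE)[0]:
        if cv2.contourArea(k)<50: continue
        b=cv2.boxPoints(cv2.minAreaRect(k))
        P=np.array([onz(c,u,v,z)[:2] for u,v in b]);e1=P[1]-P[0];e2=P[2]-P[1]
        if np.hypot(*e1)<np.hypot(*e2): e1,e2=e2,e1
        if np.hypot(*(P.mean(0)-X))<70: print(name,'ctr',P.mean(0),'L,W %.1f %.1f'%(np.hypot(*e1),np.hypot(*e2)),'deg %.1f'%(np.degrees(np.arctan2(e1[1],e1[0]))%180))
E
python3 - <<'E'
from h import *
st()
for v in (110,130,150): chk((426,-156),'wrist',v,f='w5.png')
E
```

```text
t17.3 tcp [ 425.9 -156.3  236.7] jawdeg 167.5 open 85.5 F [ 0.4 -0.1  0.8] j6 -0.23
wrist ctr [ 402.2 -152.7] L,W 23.7 8.4 deg 79.3
wrist ctr [ 402.4 -152.3] L,W 22.7 8.4 deg 79.3
wrist ctr [ 402.4 -152.3] L,W 22.7 8.4 deg 78.7
```

Call:
arm_command:
  motion:
    - {"translation": [0.1, -0.1, -6], "yaw": 0}
    - {"translation": [0, 0, -5], "yaw": 0}
    - {"translation": [0, 0, -3.5], "yaw": 0}
    - {"translation": [0, 0, -2.4], "yaw": 0}
    - {"translation": [0, 0, 0], "yaw": 0}

```text
clock: 18.1
ee_pos: [425.7, -157.4, 66.7]
tcp_rot: [-0.002, 0.11, 0.994, -0.0]
contact_force: [0.2, 0.1, 0.7]
opening: 85.4
```

Call:
arm_command:
  motion:
    - {"translation": [0, 0, 0], "yaw": 0}
    - {"translation": [0, 0, 0], "yaw": 0}
    - {"translation": [0, 0, 0], "yaw": 0}
    - {"translation": [0, 0, 0], "yaw": 0}
  claw: 1

```text
clock: 18.6
ee_pos: [428.1, -157.1, 69.7]
tcp_rot: [0.001, 0.11, 0.994, -0.0]
contact_force: [-0.5, -0.8, 5.4]
opening: 61.4
```

```bash
python3 - <<'E'
from h import *
st()
E
```

```text
t18.6 tcp [ 428.1 -157.1   69.7] jawdeg 167.4 open 61.4 F [-0.5 -0.8  5.4] j6 -0.23
```

Call:
arm_command:
  motion:
    - {"translation": [0, 0, 5], "yaw": 0}
    - {"translation": [0, 0, 5], "yaw": 0}
    - {"translation": [0, 0, 3.5], "yaw": 0}
    - {"translation": [2.61, 4.81, 0], "yaw": 1.66}
    - {"translation": [2.61, 4.81, 0], "yaw": 1.66}
    - {"translation": [2.61, 4.81, 0], "yaw": 1.66}
    - {"translation": [2.61, 4.81, 0], "yaw": 1.66}
    - {"translation": [2.61, 4.81, 0], "yaw": 1.66}

```text
clock: 19.6
ee_pos: [557.5, 85.1, 203.0]
tcp_rot: [-0.0, 0.037, 0.999, 0.0]
contact_force: [0.6, -0.3, -1.5]
opening: 61.1
```

Call:
arm_command:
  motion:
    - {"translation": [2.61, 4.81, 0], "yaw": 1.66}
    - {"translation": [2.61, 4.81, 0], "yaw": 1.66}
    - {"translation": [0, 0, 0], "yaw": 0}
    - {"translation": [0, 0, 0], "yaw": 0}
    - {"translation": [0, 0, 0], "yaw": 0}

```text
clock: 20.23
ee_pos: [609.0, 178.6, 203.4]
tcp_rot: [-0.0, 0.009, 1.0, -0.0]
contact_force: [0.3, -0.9, -1.4]
opening: 61.2
```

```bash
python3 - <<'E'
from h import *
st();snap('side','s2.png')
im=snap('wrist','w6.png')
a=cv2.imread('pics/s2.png')[120:280,270:430];b=cv2.imread('pics/w6.png')
cv2.imwrite('pics/m6.png',np.hstack([cv2.resize(a,(400,400)),cv2.resize(b[0:400],(400,250),interpolation=cv2.INTER_AREA)[[*range(250)]+[0]*150]]))
E
```

```text
t20.2 tcp [609.  178.6 203.4] jawdeg 178.9 open 61.2 F [ 0.3 -0.9 -1.4] j6 -0.56
```

View pics/m6.png

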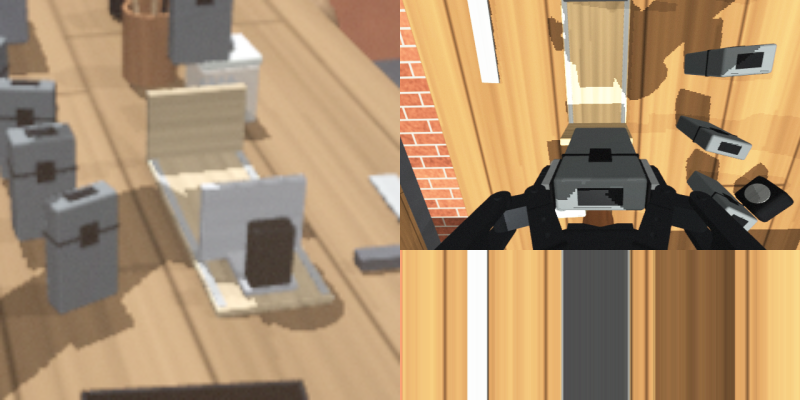

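Call:
arm_command:
  motion:
    - {"translation": [0, -0.1, -5], "yaw": 0}
    - {"translation": [0, 0, -3.5], "yaw": 0}
    - {"translation": [0, 0, -2], "yaw": 0}
    - {"translation": [0, 0, -1.4], "yaw": 0}
    - {"translation": [0, 0, -0.6], "yaw": 0}
    - {"translation": [0, 0, 0], "yaw": 0}
    - {"translation": [0, 0, 0], "yaw": 0}

```text
clock: 21.2
ee_pos: [610.2, 178.9, 79.3]
tcp_rot: [0.001, 0.009, 1.0, 0.0]
contact_force: [0.4, 0.4, -1.6]
opening: 61.5
```

Call:
arm_command:
  motion:
    - {"translation": [0, 0, -0.15], "yaw": 0}
    - {"translation": [0, 0, 0], "yaw": 0}
    - {"translation": [0, 0, 0], "yaw": 0}

```text
clock: 21.58
ee_pos: [610.1, 178.9, 77.7]
tcp_rot: [0.001, 0.009, 1.0, 0.0]
contact_force: [-1.3, -0.2, 4.4]
opening: 61.5
```

Call:
arm_command:
  motion:
    - {"translation": [0, 0, 0], "yaw": 0}
    - {"translation": [0, 0, 0], "yaw": 0}
    - {"translation": [0, 0, 0], "yaw": 0}
    - {"translation": [0, 0, 4], "yaw": 0}
    - {"translation": [0, 0, 6], "yaw": 0}
    - {"translation": [0, 0, 6], "yaw": 0}
  claw: 0

```text
clock: 22.32
ee_pos: [609.4, 178.5, 238.2]
tcp_rot: [-0.0, 0.009, 1.0, -0.0]
contact_force: [0.9, 1.2, 0.2]
opening: 85.3
```

Call:
arm_command:
  motion:
    - {"translation": [-3.32, -4.16, 0], "yaw": 4.36}
    - {"translation": [-3.32, -4.16, 0], "yaw": 4.36}
    - {"translation": [-3.32, -4.16, 0], "yaw": 4.36}
    - {"translation": [-3.32, -4.16, 0], "yaw": 4.36}
    - {"translation": [-3.32, -4.16, 0], "yaw": 4.36}
    - {"translation": [0, 0, 0], "yaw": 0}
    - {"translation": [0, 0, 0], "yaw": 0}

```text
clock: 23.2
ee_pos: [444.1, -29.3, 237.2]
tcp_rot: [0.001, -0.18, 0.984, 0.0]
contact_force: [0.2, 0.2, -0.2]
opening: 85.3
```

```bash
python3 - <<'E'
from h import *
st()
chk((444,-29.5),'wrist',125,f='w7.png')
chk((610,179),'top',110,f='top3.png')
for v in (100,130): chk((444,-30),'top',v)
E
```

```text
t23.2 tcp [444.1 -29.3 237.2] jawdeg 20.8 open 85.3 F [ 0.2  0.2 -0.2] j6 0.06
wrist ctr [460.2 -26. ] L,W 29.9 23.7 deg 20.8
```

Call:
arm_command:
  motion:
    - {"translation": [0, -0.1, -6], "yaw": 0}
    - {"translation": [0, 0, -5], "yaw": 0}
    - {"translation": [0, 0, -3.5], "yaw": 0}
    - {"translation": [0, 0, -2.4], "yaw": 0}
    - {"translation": [0, 0, 0], "yaw": 0}

```text
clock: 24.02
ee_pos: [442.8, -30.2, 66.1]
tcp_rot: [-0.003, -0.181, 0.984, -0.0]
contact_force: [-0.3, 0.4, -0.1]
opening: 85.3
```

Call:
arm_command:
  motion:
    - {"translation": [0, 0, 0], "yaw": 0}
    - {"translation": [0, 0, 0], "yaw": 0}
    - {"translation": [0, 0, 0], "yaw": 0}
    - {"translation": [0, 0, 0], "yaw": 0}
  claw: 1

```text
clock: 24.52
ee_pos: [445.1, -30.0, 69.1]
tcp_rot: [0.002, -0.181, 0.984, 0.0]
contact_force: [-0.8, 1.4, 6.5]
opening: 61.4
```

Call:
arm_command:
  motion:
    - {"translation": [0, 0, 5], "yaw": 0}
    - {"translation": [0, 0, 5], "yaw": 0}
    - {"translation": [0, 0, 3.5], "yaw": 0}
    - {"translation": [0, 0, 0], "yaw": 0}

```text
clock: 25.02
ee_pos: [444.6, -30.1, 205.2]
tcp_rot: [0.003, -0.18, 0.984, 0.0]
contact_force: [0.2, 0.1, -2.5]
opening: 61.2
```

```bash
python3 - <<'E'
from h import *
st()
im=snap('top','top4.png'); 
for v in (100,125,150): chk((610,179),'top',v)
chk((427.3,94.6),'top',125);chk((389,338),'top',125);chk((427,208),'top',125)
E
```

```text
t25.0 tcp [444.6 -30.1 205.2] jawdeg 20.8 open 61.2 F [ 0.2  0.1 -2.5] j6 0.06
top ctr [608.9 181.5] L,W 56.6 19.6 deg 0.5
top ctr [608.9 181.5] L,W 56.6 19.6 deg 0.5
top ctr [389.1 338.3] L,W 59.3 31.3 deg 151.6
```

Call:
arm_command:
  motion:
    - {"translation": [3.3, 3.5, 0], "yaw": -4.38}
    - {"translation": [3.3, 3.5, 0], "yaw": -4.38}
    - {"translation": [3.3, 3.5, 0], "yaw": -4.38}
    - {"translation": [3.3, 3.5, 0], "yaw": -4.38}
    - {"translation": [3.3, 3.5, 0], "yaw": -4.38}
    - {"translation": [0, 0, 0], "yaw": 0}
    - {"translation": [0, 0, 0], "yaw": 0}

```text
clock: 26.25
ee_pos: [608.0, 144.4, 201.3]
tcp_rot: [-0.001, 0.01, 1.0, -0.001]
contact_force: [0.1, 0.1, -1.7]
opening: 61.4
```

Call:
arm_command:
  motion:
    - {"translation": [0, 0, -5], "yaw": 0}
    - {"translation": [0, 0, -3.5], "yaw": 0}
    - {"translation": [0, 0, -2], "yaw": 0}
    - {"translation": [0, 0, -1.4], "yaw": 0}
    - {"translation": [0, 0, -0.6], "yaw": 0}
    - {"translation": [0, 0, 0], "yaw": 0}
    - {"translation": [0, 0, -0.15], "yaw": 0}
    - {"translation": [0, 0, 0], "yaw": 0}

```text
clock: 27.25
ee_pos: [609.2, 144.9, 77.2]
tcp_rot: [0.001, 0.01, 1.0, 0.0]
contact_force: [0.9, 0.2, -0.9]
opening: 61.4
```

Call:
arm_command:
  motion:
    - {"translation": [0, 0, -0.05], "yaw": 0}
    - {"translation": [0, 0, 0], "yaw": 0}
    - {"translation": [0, 0, 0], "yaw": 0}
    - {"translation": [0, 0, 4], "yaw": 0}
    - {"translation": [0, 0, 6], "yaw": 0}
    - {"translation": [0, 0, 6], "yaw": 0}
  claw: 0

```text
clock: 28.0
ee_pos: [608.4, 144.5, 237.5]
tcp_rot: [-0.0, 0.01, 1.0, -0.0]
contact_force: [0.6, 0.5, -0.1]
opening: 85.3
```

Call:
arm_command:
  motion:
    - {"translation": [-4.55, -1.26, 0], "yaw": 1.15}
    - {"translation": [-4.55, -1.26, 0], "yaw": 1.15}
    - {"translation": [-4.55, -1.26, 0], "yaw": 1.15}
    - {"translation": [-4.55, -1.26, 0], "yaw": 1.15}
    - {"translation": [0, 0, 0], "yaw": 0}
    - {"translation": [0, 0, 0], "yaw": 0}

```text
clock: 28.75
ee_pos: [427.3, 94.6, 236.5]
tcp_rot: [0.001, -0.031, 1.0, 0.0]
contact_force: [0.6, 0.5, 0.1]
opening: 85.7
```

```bash
python3 - <<'E'
from h import *
st()
chk((427,94),'wrist',125,f='w8.png')
chk((610,160),'top',110,f='top5.png')
E
```

```text
t28.8 tcp [427.3  94.6 236.5] jawdeg 3.5 open 85.7 F [0.6 0.5 0.1] j6 -0.53
wrist ctr [429.8  92.7] L,W 59.5 30.6 deg 3.5
```

Case at about (429, 93); small correction, descend.

Call:
arm_command:
  motion:
    - {"translation": [0.1, -0.1, -6], "yaw": 0}
    - {"translation": [0, 0, -5], "yaw": 0}
    - {"translation": [0, 0, -3.5], "yaw": 0}
    - {"translation": [0, 0, -2.4], "yaw": 0}
    - {"translation": [0, 0, 0], "yaw": 0}

```text
clock: 29.48
ee_pos: [427.3, 92.8, 64.8]
tcp_rot: [-0.002, -0.03, 1.0, -0.001]
contact_force: [0.7, 1.2, -0.3]
opening: 85.3
```

Call:
arm_command:
  motion:
    - {"translation": [0, 0, 0], "yaw": 0}
    - {"translation": [0, 0, 0], "yaw": 0}
    - {"translation": [0, 0, 0], "yaw": 0}
    - {"translation": [0, 0, 0], "yaw": 0}
  claw: 1

```text
clock: 29.98
ee_pos: [428.8, 93.9, 67.9]
tcp_rot: [0.001, -0.031, 1.0, 0.001]
contact_force: [1.0, 0.4, 5.0]
opening: 61.4
```

Call:
arm_command:
  motion:
    - {"translation": [0, 0, 5], "yaw": 0}
    - {"translation": [0, 0, 5], "yaw": 0}
    - {"translation": [0, 0, 3.5], "yaw": 0}
    - {"translation": [0, 0, 0], "yaw": 0}

```text
clock: 30.48
ee_pos: [428.3, 93.8, 203.9]
tcp_rot: [0.002, -0.03, 1.0, 0.002]
contact_force: [0.0, -1.2, -3.0]
opening: 61.1
```

```bash
python3 - <<'E'
from h import *
st()
chk((610,160),'top',110,f='top6.png',z=118)
E
```

```text
t30.5 tcp [428.3  93.8 203.9] jawdeg 3.5 open 61.1 F [ 0.  -1.2 -3. ] j6 -0.53
```

Call:
arm_command:
  motion:
    - {"translation": [4.52, 0.33, 0], "yaw": -1.15}
    - {"translation": [4.52, 0.33, 0], "yaw": -1.15}
    - {"translation": [4.52, 0.33, 0], "yaw": -1.15}
    - {"translation": [4.52, 0.33, 0], "yaw": -1.15}
    - {"translation": [0, 0, 0], "yaw": 0}
    - {"translation": [0, 0, 0], "yaw": 0}

```text
clock: 31.28
ee_pos: [606.7, 106.0, 198.9]
tcp_rot: [-0.003, 0.01, 1.0, -0.001]
contact_force: [-0.1, 0.2, -1.6]
opening: 61.5
```

```bash
python3 - <<'E'
from h import *
st()
im=snap('wrist','w9.png')
E
```

```text
t31.3 tcp [606.7 106.  198.9] jawdeg 178.9 open 61.5 F [-0.1  0.2 -1.6] j6 -0.45
```

View pics/w9.png

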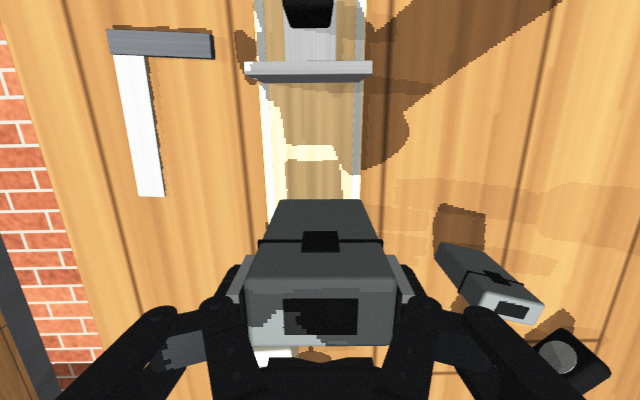

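Call:
arm_command:
  motion:
    - {"translation": [0.1, 0.05, -5], "yaw": 0}
    - {"translation": [0, 0, -3.5], "yaw": 0}
    - {"translation": [0, 0, -2], "yaw": 0}
    - {"translation": [0, 0, -1.2], "yaw": 0}
    - {"translation": [0, 0, -0.6], "yaw": 0}
    - {"translation": [0, 0, 0], "yaw": 0}
    - {"translation": [0, 0, 0], "yaw": 0}

```text
clock: 32.2
ee_pos: [610.0, 107.2, 79.8]
tcp_rot: [0.001, 0.01, 1.0, 0.0]
contact_force: [0.1, 0.3, -2.3]
opening: 61.3
```

Call:
arm_command:
  motion:
    - {"translation": [0, 0, -0.25], "yaw": 0}
    - {"translation": [0, 0, -0.1], "yaw": 0}
    - {"translation": [0, 0, 0], "yaw": 0}
    - {"translation": [0, 0, 0], "yaw": 0}

```text
clock: 32.7
ee_pos: [609.6, 107.0, 76.0]
tcp_rot: [0.0, 0.01, 1.0, 0.0]
contact_force: [-1.9, 0.5, 2.9]
opening: 61.5
```

Call:
arm_command:
  motion:
    - {"translation": [0, 0, 0], "yaw": 0}
    - {"translation": [0, 0, 0], "yaw": 0}
    - {"translation": [0, 0, 0], "yaw": 0}
    - {"translation": [0, 0, 4], "yaw": 0}
    - {"translation": [0, 0, 6], "yaw": 0}
    - {"translation": [0, 0, 6], "yaw": 0}
  claw: 0

```text
clock: 33.45
ee_pos: [609.3, 106.8, 236.8]
tcp_rot: [-0.0, 0.01, 1.0, -0.0]
contact_force: [1.5, 0.7, 0.1]
opening: 85.4
```

Call:
arm_command:
  motion:
    - {"translation": [-4.54, 2.52, 0], "yaw": -3.68}
    - {"translation": [-4.54, 2.52, 0], "yaw": -3.68}
    - {"translation": [-4.54, 2.52, 0], "yaw": -3.68}
    - {"translation": [-4.54, 2.52, 0], "yaw": -3.68}
    - {"translation": [0, 0, 0], "yaw": 0}
    - {"translation": [0, 0, 0], "yaw": 0}

```text
clock: 34.2
ee_pos: [428.2, 208.0, 235.6]
tcp_rot: [0.0, 0.137, 0.991, 0.0]
contact_force: [0.2, 0.4, -0.7]
opening: 85.5
```

```bash
python3 - <<'E'
from h import *
st()
chk((427,208),'wrist',125,f='w10.png')
for v in (90,140): chk((610,140),'top',v,f='top7.png',z=118)
E
```

```text
t34.2 tcp [428.2 208.  235.6] jawdeg 164.2 open 85.5 F [ 0.2  0.4 -0.7] j6 -1.07
wrist ctr [430.3 206.5] L,W 59.6 23.7 deg 164.2
top ctr [607.6 180.2] L,W 56.1 19.4 deg 0.5
```

Call:
arm_command:
  motion:
    - {"translation": [0.1, -0.1, -6], "yaw": 0}
    - {"translation": [0, 0, -5], "yaw": 0}
    - {"translation": [0, 0, -3.4], "yaw": 0}
    - {"translation": [0, 0, -2.4], "yaw": 0}
    - {"translation": [0, 0, 0], "yaw": 0}

```text
clock: 34.98
ee_pos: [428.6, 205.3, 65.4]
tcp_rot: [-0.002, 0.139, 0.99, -0.002]
contact_force: [0.4, -0.3, 0.6]
opening: 85.5
```

Call:
arm_command:
  motion:
    - {"translation": [0, 0, 0], "yaw": 0}
    - {"translation": [0, 0, 0], "yaw": 0}
    - {"translation": [0, 0, 0], "yaw": 0}
    - {"translation": [0, 0, 0], "yaw": 0}
  claw: 1

```text
clock: 35.48
ee_pos: [429.8, 207.5, 68.6]
tcp_rot: [0.001, 0.137, 0.991, 0.001]
contact_force: [0.7, 0.2, 6.3]
opening: 61.6
```

Call:
arm_command:
  motion:
    - {"translation": [0, 0, 5], "yaw": 0}
    - {"translation": [0, 0, 5], "yaw": 0}
    - {"translation": [0, 0, 3.5], "yaw": 0}
    - {"translation": [0, 0, 0], "yaw": 0}

```text
clock: 35.98
ee_pos: [429.7, 207.7, 204.9]
tcp_rot: [0.002, 0.138, 0.99, 0.003]
contact_force: [0.9, 0.0, -2.3]
opening: 61.5
```

Call:
arm_command:
  motion:
    - {"translation": [3.58, -2.76, 0], "yaw": 2.95}
    - {"translation": [3.58, -2.76, 0], "yaw": 2.95}
    - {"translation": [3.58, -2.76, 0], "yaw": 2.95}
    - {"translation": [3.58, -2.76, 0], "yaw": 2.95}
    - {"translation": [3.58, -2.76, 0], "yaw": 2.95}
    - {"translation": [0, 0, 0], "yaw": 0}
    - {"translation": [0, 0, 0], "yaw": 0}
    - {"translation": [0, 0, 0], "yaw": 0}

```text
clock: 36.98
ee_pos: [606.8, 69.4, 201.7]
tcp_rot: [-0.001, 0.009, 1.0, -0.0]
contact_force: [0.1, 0.5, -1.2]
opening: 61.8
```

Call:
arm_command:
  motion:
    - {"translation": [0, 0, -5], "yaw": 0}
    - {"translation": [0, 0, -3.5], "yaw": 0}
    - {"translation": [0, 0, -2], "yaw": 0}
    - {"translation": [0, 0, -1.2], "yaw": 0}
    - {"translation": [0, 0, -0.6], "yaw": 0}
    - {"translation": [0, 0, 0], "yaw": 0}
    - {"translation": [0, 0, 0], "yaw": 0}

```text
clock: 37.85
ee_pos: [608.5, 69.0, 80.3]
tcp_rot: [0.001, 0.009, 1.0, 0.0]
contact_force: [0.2, 0.2, -0.6]
opening: 61.3
```

Call:
arm_command:
  motion:
    - {"translation": [0, 0, -0.15], "yaw": 0}
    - {"translation": [0, 0, 0], "yaw": 0}
    - {"translation": [0, 0, 0], "yaw": 0}

```text
clock: 38.22
ee_pos: [607.9, 68.7, 77.9]
tcp_rot: [0.0, 0.009, 1.0, 0.0]
contact_force: [-0.0, -0.2, -1.8]
opening: 61.6
```

Call:
arm_command:
  motion:
    - {"translation": [0, 0, -0.15], "yaw": 0}
    - {"translation": [0, 0, 0], "yaw": 0}
    - {"translation": [0, 0, 0], "yaw": 0}

```text
clock: 38.6
ee_pos: [608.1, 68.7, 76.7]
tcp_rot: [0.0, 0.009, 1.0, 0.0]
contact_force: [-1.2, 0.0, 1.4]
opening: 61.4
```

Call:
arm_command:
  motion:
    - {"translation": [0, 0, 0], "yaw": 0}
    - {"translation": [0, 0, 0], "yaw": 0}
    - {"translation": [0, 0, 0], "yaw": 0}
    - {"translation": [0, 0, 4], "yaw": 0}
    - {"translation": [0, 0, 6], "yaw": 0}
    - {"translation": [0, 0, 6], "yaw": 0}
  claw: 0

```text
clock: 39.35
ee_pos: [607.6, 68.6, 237.9]
tcp_rot: [-0.0, 0.009, 1.0, -0.0]
contact_force: [0.9, 0.2, 0.5]
opening: 85.6
```

Call:
arm_command:
  motion:
    - {"translation": [-3.64, 4.48, 0], "yaw": -4.55}
    - {"translation": [-3.64, 4.48, 0], "yaw": -4.55}
    - {"translation": [-3.64, 4.48, 0], "yaw": -4.55}
    - {"translation": [-3.64, 4.48, 0], "yaw": -4.55}
    - {"translation": [-3.64, 4.48, 0], "yaw": -4.55}
    - {"translation": [-3.64, 4.48, 0], "yaw": -4.55}
    - {"translation": [0, 0, 0], "yaw": 0}
    - {"translation": [0, 0, 0], "yaw": 0}

```text
clock: 40.35
ee_pos: [389.3, 337.6, 236.3]
tcp_rot: [-0.0, 0.245, 0.97, -0.0]
contact_force: [-0.1, -0.2, -0.3]
opening: 85.3
```

```bash
python3 - <<'E'
from h import *
st()
chk((389,337),'wrist',125,f='w11.png')
im=snap('top','top8.png')
w=cv2.imread('pics/w11.png')
a=cv2.resize(im[125:185,245:375,::-1],None,fx=4,fy=4);a=cv2.copyMakeBorder(a,0,10,0,640-520,0)
cv2.imwrite('pics/m8.png',np.vstack([a,w[60:400]]))
E
```

```text
t40.4 tcp [389.3 337.6 236.3] jawdeg 151.7 open 85.3 F [-0.1 -0.2 -0.3] j6 -1.52
wrist ctr [391.2 335.9] L,W 59.5 31.6 deg 151.7
```

View pics/m8.png

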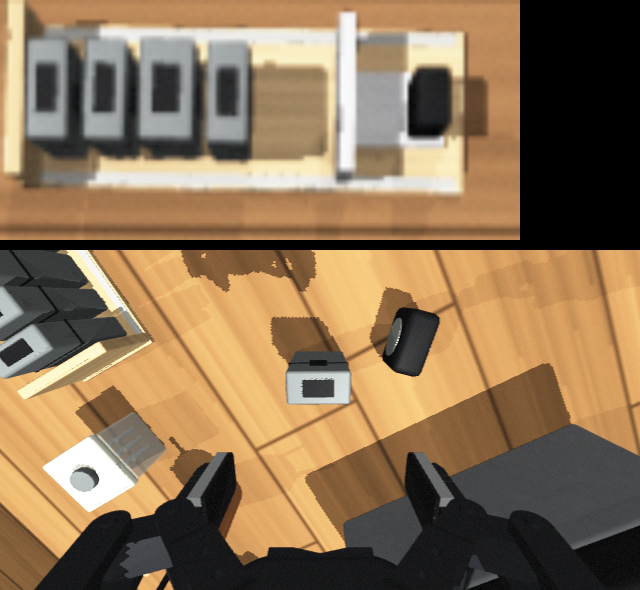

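Call:
arm_command:
  motion:
    - {"translation": [0.1, -0.1, -6], "yaw": 0}
    - {"translation": [0, 0, -5], "yaw": 0}
    - {"translation": [0, 0, -3], "yaw": 0}
    - {"translation": [0, 0, -2.2], "yaw": 0}
    - {"translation": [0, 0, 0], "yaw": 0}

```text
clock: 41.08
ee_pos: [390.7, 334.5, 72.8]
tcp_rot: [-0.001, 0.246, 0.969, -0.002]
contact_force: [1.2, 0.0, 1.3]
opening: 85.3
```

Call:
arm_command:
  motion:
    - {"translation": [0, 0, 0], "yaw": 0}
    - {"translation": [0, 0, 0], "yaw": 0}
    - {"translation": [0, 0, 0], "yaw": 0}
    - {"translation": [0, 0, 0], "yaw": 0}
  claw: 1

```text
clock: 41.58
ee_pos: [391.3, 337.5, 75.8]
tcp_rot: [0.001, 0.245, 0.97, 0.001]
contact_force: [0.7, -1.5, 6.1]
opening: 61.2
```

Call:
arm_command:
  motion:
    - {"translation": [0, 0, 5], "yaw": 0}
    - {"translation": [0, 0, 5], "yaw": 0}
    - {"translation": [0, 0, 3.5], "yaw": 0}
    - {"translation": [0, 0, 0], "yaw": 0}

```text
clock: 42.08
ee_pos: [391.0, 337.6, 211.8]
tcp_rot: [0.001, 0.245, 0.969, 0.003]
contact_force: [0.2, -1.4, -2.9]
opening: 60.9
```

Call:
arm_command:
  motion:
    - {"translation": [3.1, -4.38, 0], "yaw": 3.89}
    - {"translation": [3.1, -4.38, 0], "yaw": 3.89}
    - {"translation": [3.1, -4.38, 0], "yaw": 3.89}
    - {"translation": [3.1, -4.38, 0], "yaw": 3.89}
    - {"translation": [3.1, -4.38, 0], "yaw": 3.89}
    - {"translation": [3.1, -4.38, 0], "yaw": 3.89}
    - {"translation": [3.1, -4.38, 0], "yaw": 3.89}
    - {"translation": [0, 0, 0], "yaw": 0}

```text
clock: 43.08
ee_pos: [607.5, 26.8, 205.8]
tcp_rot: [-0.003, 0.013, 1.0, -0.001]
contact_force: [0.0, 0.2, -2.4]
opening: 61.2
```

Call:
arm_command:
  motion:
    - {"translation": [0, 0, 0], "yaw": 0}
    - {"translation": [0, 0, 0], "yaw": 0}

```text
clock: 43.32
ee_pos: [606.5, 30.8, 208.5]
tcp_rot: [-0.001, 0.009, 1.0, -0.0]
contact_force: [-0.3, 0.4, -2.0]
opening: 61.4
```

Call:
arm_command:
  motion:
    - {"translation": [0.1, 0, -5], "yaw": 0}
    - {"translation": [0, 0, -3.5], "yaw": 0}
    - {"translation": [0, 0, -2], "yaw": 0}
    - {"translation": [0, 0, -1.2], "yaw": 0}
    - {"translation": [0, 0, -0.6], "yaw": 0}
    - {"translation": [0, 0, 0], "yaw": 0}
    - {"translation": [0, 0, 0], "yaw": 0}

```text
clock: 44.2
ee_pos: [609.1, 30.2, 87.3]
tcp_rot: [0.001, 0.01, 1.0, 0.0]
contact_force: [-0.0, 0.4, -1.8]
opening: 61.2
```

Call:
arm_command:
  motion:
    - {"translation": [0, 0, -0.2], "yaw": 0}
    - {"translation": [0, 0, 0], "yaw": 0}
    - {"translation": [0, 0, 0], "yaw": 0}

```text
clock: 44.58
ee_pos: [608.5, 29.9, 84.4]
tcp_rot: [0.0, 0.01, 1.0, 0.0]
contact_force: [-0.2, 0.9, -1.6]
opening: 61.4
```

Call:
arm_command:
  motion:
    - {"translation": [0, 0, -0.1], "yaw": 0}
    - {"translation": [0, 0, 0], "yaw": 0}

```text
clock: 44.82
ee_pos: [608.6, 29.9, 83.9]
tcp_rot: [0.0, 0.01, 1.0, -0.0]
contact_force: [-1.6, -0.6, 1.5]
opening: 61.0
```

Call:
arm_command:
  motion:
    - {"translation": [0, 0, 0], "yaw": 0}
    - {"translation": [0, 0, 0], "yaw": 0}
    - {"translation": [0, 0, 0], "yaw": 0}
    - {"translation": [0, 0, 4], "yaw": 0}
    - {"translation": [0, 0, 5], "yaw": 0}
    - {"translation": [0, 0, 5], "yaw": 0}
  claw: 0

```text
clock: 45.58
ee_pos: [608.3, 29.9, 224.7]
tcp_rot: [-0.0, 0.01, 1.0, -0.0]
contact_force: [0.5, 0.6, 0.2]
opening: 85.4
```

Call:
arm_command:
  motion:
    - {"translation": [0, -4.5, 0], "yaw": 0}
    - {"translation": [0, -4.5, 0], "yaw": 0}
    - {"translation": [-0.2, -4.5, 0], "yaw": 0}
    - {"translation": [0, 0, 0], "yaw": 0}
    - {"translation": [0, 0, 0], "yaw": 0}
  claw: 1

```text
clock: 46.2
ee_pos: [606.4, -104.9, 223.2]
tcp_rot: [-0.0, 0.01, 1.0, 0.0]
contact_force: [-0.3, -0.0, -0.2]
opening: -0.0
```

```bash
python3 - <<'E'
from h import *
st()
c=calibration('top')
im=snap('wrist','w12.png');s=snap('side','s3.png')[120:280,270:430]
cv2.imwrite('pics/m9.png',np.hstack([cv2.resize(s[:,:,::-1],(400,400)),cv2.resize(im[:,120:520,::-1],(400,400))]))
E
```

```text
t46.2 tcp [ 606.4 -104.9  223.2] jawdeg 178.8 open -0.0 F [-0.3 -0.  -0.2] j6 -0.11
```

View pics/m9.png

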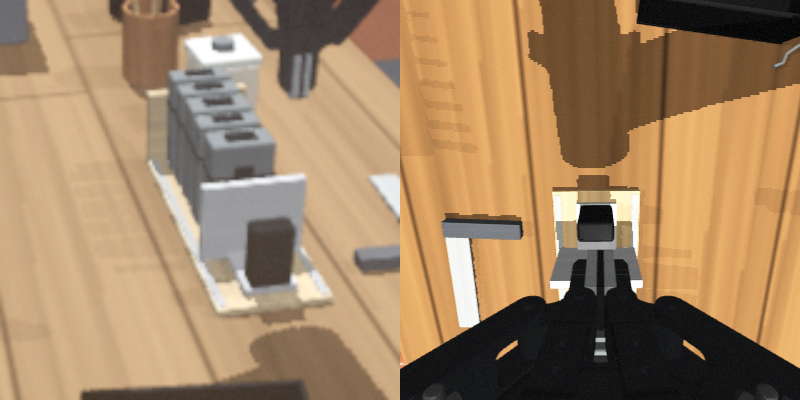

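Call:
arm_command:
  motion:
    - {"translation": [0, 0, -6], "yaw": 0}
    - {"translation": [0, 0, -6], "yaw": 0}
    - {"translation": [0, 0, -5], "yaw": 0}
    - {"translation": [0, 0, 0], "yaw": 0}
    - {"translation": [0, 1, 0], "yaw": 0}
    - {"translation": [0, 1, 0], "yaw": 0}
    - {"translation": [0, 0.5, 0], "yaw": 0}
    - {"translation": [0, 0, 0], "yaw": 0}

```text
clock: 47.3
ee_pos: [607.0, -79.3, 54.5]
tcp_rot: [0.001, 0.01, 1.0, 0.0]
contact_force: [-0.0, -0.3, -0.4]
opening: 0.2
```

Call:
arm_command:
  motion:
    - {"translation": [0, 0.5, 0], "yaw": 0}
    - {"translation": [0, 0.5, 0], "yaw": 0}
    - {"translation": [0, 0.5, 0], "yaw": 0}
    - {"translation": [0, 0.5, 0], "yaw": 0}
    - {"translation": [0, 0, 0], "yaw": 0}

```text
clock: 47.92
ee_pos: [606.5, -59.6, 53.3]
tcp_rot: [0.0, 0.01, 1.0, 0.0]
contact_force: [1.1, -1.1, 1.2]
opening: 0.4
```

Call:
arm_command:
  motion:
    - {"translation": [0, 0.4, 0], "yaw": 0}
    - {"translation": [0, 0.4, 0], "yaw": 0}
    - {"translation": [0, 0.4, 0], "yaw": 0}
    - {"translation": [0, 0, 0], "yaw": 0}

```text
clock: 48.42
ee_pos: [606.6, -47.8, 53.3]
tcp_rot: [0.0, 0.01, 1.0, 0.0]
contact_force: [-0.1, -3.2, 0.9]
opening: 0.2
```

Call:
arm_command:
  motion:
    - {"translation": [0, 0.3, 0], "yaw": 0}
    - {"translation": [0, 0.3, 0], "yaw": 0}
    - {"translation": [0, 0.3, 0], "yaw": 0}
    - {"translation": [0, 0, 0], "yaw": 0}

```text
clock: 48.92
ee_pos: [606.7, -39.3, 53.3]
tcp_rot: [0.0, 0.01, 1.0, -0.0]
contact_force: [1.3, -5.2, 0.6]
opening: 0.3
```

Call:
arm_command:
  motion:
    - {"translation": [0, 0.2, 0], "yaw": 0}
    - {"translation": [0, 0.2, 0], "yaw": 0}
    - {"translation": [0, 0, 0], "yaw": 0}

```text
clock: 49.3
ee_pos: [606.8, -35.6, 53.3]
tcp_rot: [0.0, 0.01, 1.0, -0.0]
contact_force: [1.7, -5.7, 2.0]
opening: 0.1
```

Call:
arm_command:
  motion:
    - {"translation": [0, 0.15, 0], "yaw": 0}
    - {"translation": [0, 0.15, 0], "yaw": 0}
    - {"translation": [0, 0, 0], "yaw": 0}

```text
clock: 49.68
ee_pos: [606.8, -32.8, 53.3]
tcp_rot: [0.0, 0.01, 1.0, -0.0]
contact_force: [1.6, -7.1, 1.4]
opening: -0.1
```

Call:
arm_command:
  motion:
    - {"translation": [0, 0.1, 0], "yaw": 0}
    - {"translation": [0, 0.1, 0], "yaw": 0}
    - {"translation": [0, 0, 0], "yaw": 0}

```text
clock: 50.05
ee_pos: [606.8, -30.9, 53.3]
tcp_rot: [0.0, 0.01, 1.0, -0.0]
contact_force: [2.5, -7.8, 1.3]
opening: -0.2
```

Call:
arm_command:
  motion:
    - {"translation": [0, 0.1, 0], "yaw": 0}
    - {"translation": [0, 0.1, 0], "yaw": 0}
    - {"translation": [0, 0, 0], "yaw": 0}

```text
clock: 50.42
ee_pos: [606.8, -30.6, 53.4]
tcp_rot: [0.0, 0.01, 1.0, -0.001]
contact_force: [3.3, -13.5, -0.0]
opening: -0.0
```

Call:
arm_command:
  motion:
    - {"translation": [0, 0.1, 0], "yaw": 0}
    - {"translation": [0, 0, 0], "yaw": 0}

```text
clock: 50.68
ee_pos: [606.8, -30.5, 53.3]
tcp_rot: [-0.0, 0.01, 1.0, -0.002]
contact_force: [3.4, -16.8, -0.2]
opening: -0.0
```

Call:
arm_command:
  motion:
    - {"translation": [0, 0.05, 0], "yaw": 0}
    - {"translation": [0, 0, 0], "yaw": 0}
    - {"translation": [0, 0, 0], "yaw": 0}
    - {"translation": [0, -0.5, 0], "yaw": 0}
    - {"translation": [0, -1, 0], "yaw": 0}
    - {"translation": [0, -3, 0], "yaw": 0}
    - {"translation": [0, -3, 3], "yaw": 0}
    - {"translation": [0, 0, 6], "yaw": 0}

```text
clock: 51.68
ee_pos: [604.1, -102.7, 140.9]
tcp_rot: [-0.004, 0.011, 1.0, 0.0]
contact_force: [1.3, -0.3, 0.6]
opening: -0.1
```

Call:
arm_command:
  motion:
    - {"translation": [0, 0, 6], "yaw": 0}
    - {"translation": [-2, -5, 4], "yaw": 0}
    - {"translation": [-3, -5, 0], "yaw": 0}
    - {"translation": [-3, -5, 0], "yaw": 0}
    - {"translation": [-3, -5, 0], "yaw": 0}
    - {"translation": [-3, -5, 0], "yaw": 0}
    - {"translation": [0, 0, 0], "yaw": 0}
    - {"translation": [0, 0, 0], "yaw": 0}

```text
clock: 52.68
ee_pos: [467.9, -347.7, 240.3]
tcp_rot: [0.0, 0.01, 1.0, 0.0]
contact_force: [0.7, 1.0, 0.3]
opening: -0.0
```

```bash
python3 - <<'E'
from h import *
st()
im=snap('top','top9.png')[:,:,::-1];s=snap('side','s4.png')[120:280,270:430,::-1]
a=cv2.resize(im[125:185,245:375],None,fx=6,fy=5,interpolation=cv2.INTER_CUBIC)
b=np.hstack([cv2.resize(s,(300,290)),cv2.resize(im[100:300,140:540],(480,290))])
cv2.imwrite('pics/m10.png',np.vstack([a,b]))
E
```

```text
t52.7 tcp [ 467.9 -347.7  240.3] jawdeg 178.8 open -0.0 F [0.7 1.  0.3] j6 0.34
```

View pics/m10.png

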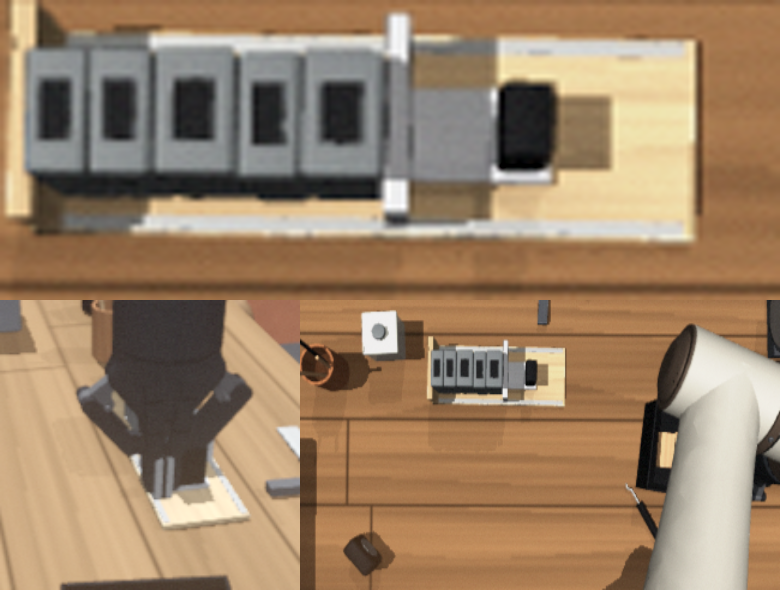

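Call:
arm_command:
  motion:
    - {"translation": [-3, 5, 0], "yaw": 0}
    - {"translation": [-3, 5, 0], "yaw": 0}
    - {"translation": [-3, 5, 0], "yaw": 0}
    - {"translation": [-3, 5, 0], "yaw": 0}
    - {"translation": [0, 5, 0], "yaw": 0}
    - {"translation": [0, 0, 0], "yaw": 0}
    - {"translation": [0, 0, 0], "yaw": 0}

```text
clock: 53.65
ee_pos: [348.2, -97.3, 240.8]
tcp_rot: [0.0, 0.009, 1.0, 0.0]
contact_force: [0.0, 0.2, -0.3]
opening: 0.2
```

```bash
python3 - <<'E'
from h import *
st()
im=snap('top','top10.png')[:,:,::-1];s=snap('side','s5.png')[:,:,::-1]
cv2.imwrite('pics/m11.png',np.vstack([cv2.resize(im[100:290,170:530],(720,340)),cv2.resize(s[100:400,200:460],(260,250))[:, [*range(260)]+[0]*460]]))
E
```

```text
t53.6 tcp [348.2 -97.3 240.8] jawdeg 179.0 open 0.2 F [ 0.   0.2 -0.3] j6 -0.20
```

View pics/m11.png

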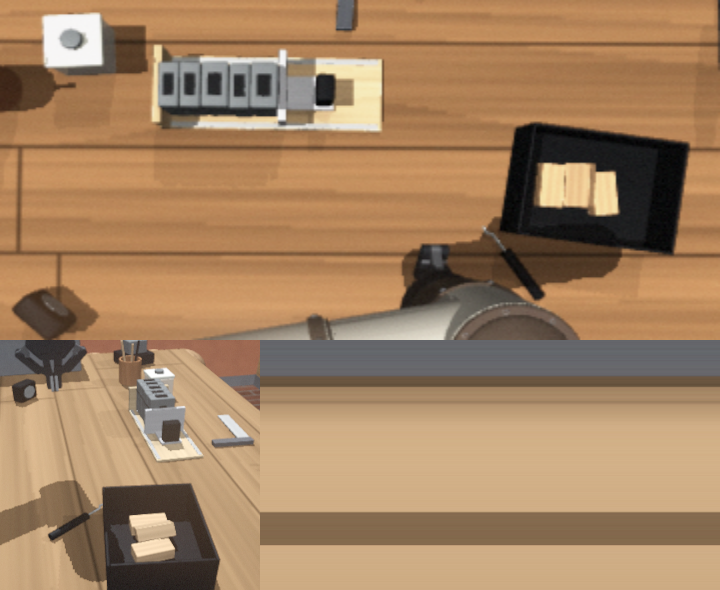

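The picture shows all three offcuts in the bin, the row of five cases upright and snug, and the bystanders where they were.

```bash
python3 -c "
from h import *
print(job_done())"
```

```text
the job is handed in; nothing more can be done
None
```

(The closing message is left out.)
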